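# Seat the bushing plate on the drill jig and latch it

### The arm

A 7-joint arm with a two-finger parallel gripper is mounted at the origin on the work surface; the furniture and walls round the work are solid. World frame = base frame: x ahead of the robot, y to its left, z up, the work surface at z = 0. Lengths are in m, angles in rad, forces in N, time in s.
With the tool pointing down it reaches from about 0.425 to 0.875 m from the base axis. Payload 4.7 kg.
Tool frame: the origin (TCP) lies between the finger pads; the fingertips stand manip.tips_ahead ahead of it and the grasp point (between the pads) lies 11 mm behind it (manip.tips_ahead is the distance from the TCP to the fingertips, in m); z points along the fingers, y is the direction in which the jaws open and shut (so a half turn about z gives the same grasp; the last joint's range is limited). The gripper opens to 87 mm and grips with 3 to 60 N. Pads are 19 mm wide; open, the fingers measure 117 mm over their backs; the gripper's body (75 mm by 190 mm) begins 51 mm behind the grasp point.
Start: joints at [-1.089, 0.321, -0.07, 1.45, 0.023, 1.371, -0.057], TCP at [0.293, 0.58, 0.231] pointing down, gripper open.
Joint ranges: [-2.86, 2.86], [-0.3, 2.09], [-1.38, 1.24], [0.06, 2.45], [-1.56, 4.7], [0.09, 2.05], [-2.69, 2.69]. Speed limits (rad/s): [2.57, 2.57, 3.14, 3.14, 3.14, 3.14, 3.14].

### API

Orientations are given as a unit quaternion [w, x, y, z].
In Python, from plant import manip, viewer, finish_job gives the robot as it stands. The module is installed in compiled form; this text tells all that it offers.
- The arm moves only by the shell command python3 -m pendant 'ROWS' [OPENING] [FORCE]. ROWS is JSON, a list of rows, each a list of 2 entries, a list of its own where there are three numbers: the shift along the tool's x, y, z in m, then the turn, a rotation vector about the tool's x, y, z in degrees. In form: [[[x, y, z], [ax, ay, az]], ...]. A call has exactly 5 rows; each row shifts and turns the commanded pose from where the row before left it, along the tool's axes as they then stand; what a row does not reach is not made up. A row lasts 1/8 s, in which the tool goes at most 62.5 mm and 10.7 degrees, less where a joint would pass 70% of its speed; a pose out of reach is approached as far as the arm can. A call with a gripper value outside its range is refused whole. OPENING is the opening in per cent of the stroke, from 0 (shut) to 100 (fully open), set as the call begins (- or left out, the last holds). The fingers move at their own pace and stop on an object; FORCE is the grip in N (left out, the last holds). Time passes only in rows, so rows that do not move let the fingers close, or fill a call up. It gives the time, the measured TCP pose, the force and the opening at its end, in the units of the state.
- manip.sense(): the state, without advancing time (a new reading comes with each control period).
- viewer.read_camera(name): name is "scene" or "top" or "wrist"; returns a dict with "img" (480x640x3 uint8, blue, green, red), "range_z" (480x640 float32, m along the optical axis (not along the pixel's ray), 0 where there is no reading), "intrinsics" (3x3 intrinsics, pixels), "extrinsics" (4x4, takes a point from world to camera coordinates). Camera axes: x right, y down, z forward; pixel columns grow to the right and rows downward; lengths in m; the calibration is good to about 2 mm. The wrist camera is an equidistant fisheye: a pixel r from the principal point sees the ray r / f radians off the axis. A picture is of the moment at which its call begins.
- finish_job(): hands the job in, once; it reports no verdict.
The state is a dict: "time": time; "qpos": joint angles; "joint_vel": joint speeds; "tau": joint torques, N m; "tool_pos": TCP position; "orientation": TCP orientation; "wrist_force": force on the tool from outside, world axes, zero at the start; "wrist_torque": the same for the moment, N m; "width": finger opening in m.
Only numpy, scipy, OpenCV 4.12 (cv2) and the standard library are available. Lean on these libraries where they do the work, as an engineer would, in place of code of your own. Each camera call takes 0.05 s, during which the arm holds its last target.

### The job

The bushing plate of the drill jig lies askew on top of the jig's two dowel pins. Gently nudge it sideways with the fingertips until both of its holes drop over the pins and it lies flat on the jig's base, then push the latch's knob round to its stop so that the latch lies across the plate. Only push: do not pick the plate up, and leave the solder spool, brush and pin vice beside the jig where they are.

Things in the scene. Friction and masses are not known exactly. Their poses are not given: they have to be found in the camera images.
- jig: drill jig base bolted to the counter: dark steel slab 132 x 180 x 20 mm (x, y, z). Origin: centre of its underside, on the counter; x across it away from the robot (turned 0.05 to 0.3 rad to the left), y along it to the left, z up. Flat top at 20 mm; a brass bar is let in flush along y and projects 23 mm past both ends. The seated plate's origin lies at x 0, y 0, z 20 mm of the jig
- plate: loose steel bushing plate 80 x 124 x 10 mm (x, y, z), about 0.6 kg; three drill bushings along x = -14 mm stand 2 mm above its top. Origin: centre of its underside; axes as the jig's when seated. At the start shifted 11 to 18 mm to the jig's -x, up to 12 mm in y, turned up to 0.1 rad; its near long edge rests on the base, its underside on the pin tips (0.13 rad lean); it slides when pushed
- pin_left (a point): centre of the tip of the jig's +y dowel pin (jig x +15, y +46, z 29 mm). Pins: stand 9 mm out of the base's top, 10 mm diameter at the foot, from 2 mm up tapered to a round tip of about 4 mm
- pin_right (a point): centre of the tip of the jig's -y dowel pin (jig x +15, y -46, z 29 mm), the same shape
- hole_left (a point): centre of the plate's +y hole at its underside (plate x +15, y +46 mm); 12 mm diameter, right through; 20 mm above the counter when seated
- hole_right (a point): centre of the plate's -y hole at its underside (plate x +15, y -46 mm), the same
- latch (a joint): swing latch angle about its upright pivot, rad, -0.5 to 1.571 (its stop). At 0 the arm points to the jig's -y, beyond the plate's far edge; grows clockwise from above; at the stop it points to the jig's -x, across the seated plate. Starts -0.4 to 0.1. Stiff (0.03 N m), stays where left. Arm 16 mm wide, 31.5 to 37.5 mm above the counter, 1.5 mm over the seated plate
- latch_knob (a point): middle of the latch's black upright knob, 42 mm from the pivot; 12 mm diameter, from 41 to 58 mm above the counter, this point at 51.5 mm
- latch_pivot (a point): latch pivot at jig x +56, y 0 (16 mm beyond the seated plate's far edge), at the arm's underside, 31.5 mm above the counter; post 17 mm diameter, screw head up to 42 mm above the counter
- spool: white solder spool, 50 mm diameter, 34 mm tall, standing upright; a bystander; origin at the centre of its underside
- brush: brass brush with a wooden handle, 33 x 190 x 20 mm, lying; a bystander; origin at the middle of its underside, y along its length
- pinvice: small steel pin vice 12 x 90 x 10 mm, lying; a bystander; origin at the middle of its underside, y along its length

How it is judged:
By the outcome, as a careful person would: the job done as asked, in the order asked, and still so for the second after the job is handed in, with the robot touching nothing.
It also fails if it takes over 72 s, if anything falls off the work surface, if the arm or the gripper's body presses on something with over 40 N, if the wrist force passes 120 N, or if a joint passes its speed limit or range.

## Working session

There is one attempt and no reset: what is moved stays moved. The work goes in short steps, Python scripts to look and compute and a shell command to move; the robot and the scene stay as the last step left them, time stands still between calls to the robot, and variables do not carry over. Pictures are saved under pics/ and viewed, and the job is handed in when it is done.

```bash
mkdir -p pics; python3 - <<'E'
from plant import manip, viewer
import cv2,numpy as np
print(manip.tips_ahead, manip.sense())
for n in ["scene","top","wrist"]:
    c=viewer.read_camera(n); cv2.imwrite(f"pics/{n}0.png",c["img"]); np.savez(f"{n}0.npz",**c); print(n,c["intrinsics"],c["extrinsics"])
E
```

```text
0.008 {'time': 0.0, 'qpos': array([-1.0888917 ,  0.32185715, -0.07007873,  1.4516924 ,  0.02259243,
        1.37078559, -0.05688945]), 'joint_vel': array([ 0.0003541 , -0.00137658, -0.00160236,  0.0005277 , -0.00186517,
       -0.00045447, -0.00058473]), 'tau': array([-6.43753697e-05, -4.91278303e+01, -4.03972026e-01, -3.12526309e+01,
       -6.38717436e-02,  4.38043533e-02,  1.79892613e-04]), 'tool_pos': array([0.29290269, 0.57965574, 0.22943054]), 'orientation': array([-1.81238388e-04,  2.31758532e-01,  9.72772855e-01, -9.60845640e-04]), 'wrist_force': array([-0.84244362,  0.60390729, -1.20761582]), 'wrist_torque': array([-0.06186226,  0.01052016,  0.01275136]), 'width': 0.08681099600132212}
scene [[612.4647689    0.         325.6266577 ]
 [  0.         612.4647689  234.90057279]
 [  0.           0.           1.        ]] [[-0.60143541 -0.79881018  0.01333196  0.34795804]
 [-0.54023252  0.39434148 -0.74340004  0.31376851]
 [ 0.58857818 -0.45430947 -0.66871417  0.64529427]
 [ 0.          0.          0.          1.        ]]
top [[463.69095276   0.         310.62035269]
 [  0.         463.69095276 232.39662906]
 [  0.           0.           1.        ]] [[-3.20434825e-03 -9.99810211e-01  1.92165153e-02  4.25188134e-02]
 [-9.92992902e-01  9.11242933e-04 -1.18170492e-01  5.25987137e-01]
 [ 1.18130554e-01 -1.94605227e-02 -9.92807363e-01  8.55051933e-01]
 [ 0.00000000e+00  0.00000000e+00  0.00000000e+00  1.00000000e+00]]
wrist [[371.64829954   0.         318.96123972]
 [  0.         371.64829954 236.97463567]
 [  0.           0.           1.        ]] [[ 0.45132486  0.89235603 -0.00256614 -0.64777426]
 [ 0.85777814 -0.43304009  0.2769349  -0.03331029]
 [ 0.24601329 -0.12718879 -0.96088526  0.39095745]
 [ 0.          0.          0.          1.        ]]
```

View pics/scene0.png

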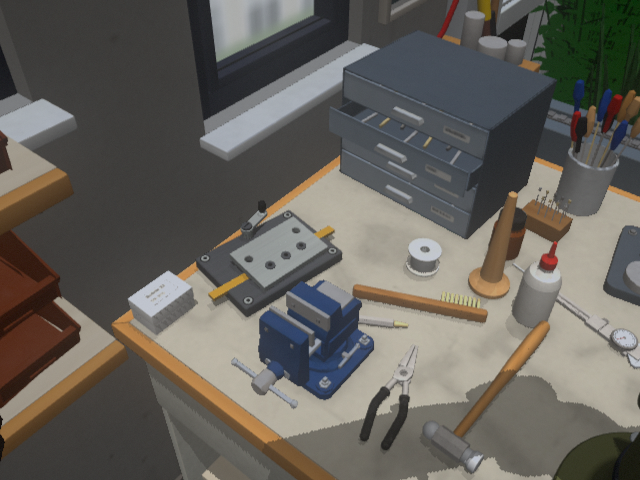

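View pics/top0.png

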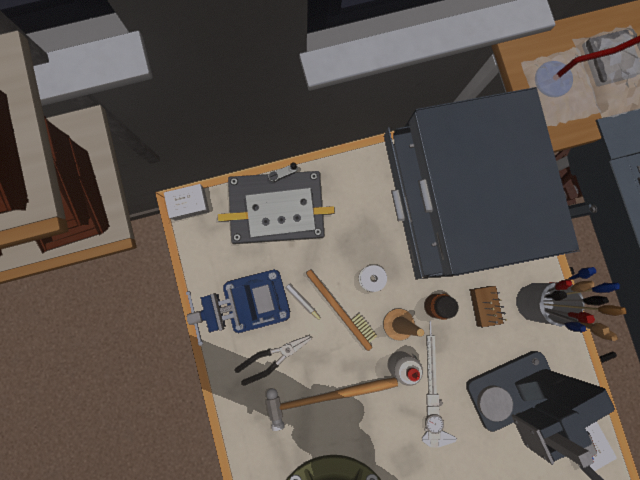

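```bash
cat > h.py <<'E'
import numpy as np,cv2
def load(n): return dict(np.load(n))
def w(c,u,v,z=None):
    """pixel->world, on plane z or by depth"""
    K=c["intrinsics"];E=c["extrinsics"];R=E[:3,:3];t=E[:3,3]
    d=np.array([(u-K[0,2])/K[0,0],(v-K[1,2])/K[1,1],1.])
    o=-R.T@t; dw=R.T@d
    if z is None:
        r=c["range_z"][int(round(v)),int(round(u))]; return o+dw*r
    return o+dw*(z-o[2])/dw[2]
def pix(c,p):
    q=c["extrinsics"][:3,:3]@np.array(p)+c["extrinsics"][:3,3]; q=c["intrinsics"]@q; return q[:2]/q[2]
def crop(c,x0,y0,x1,y1,s,name):
    cv2.imwrite(name,cv2.resize(c["img"][y0:y1,x0:x1],None,fx=s,fy=s,interpolation=cv2.INTER_CUBIC))
E
python3 - <<'E'
from h import *
c=load("top0.npz"); crop(c,205,150,345,255,5.7,"pics/topc0.png")
c=load("scene0.npz"); crop(c,185,190,350,315,4.8,"pics/scenec0.png")
E
```

```text
(no output)
```

View pics/topc0.png

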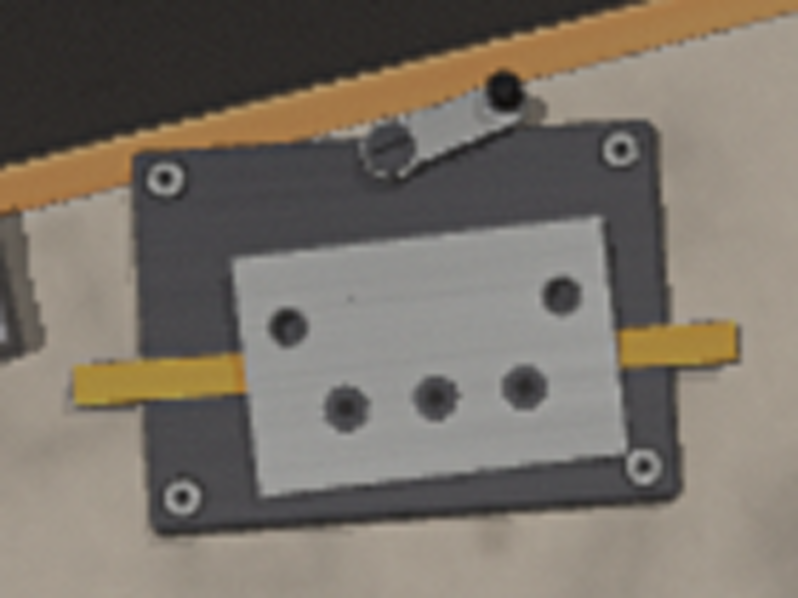

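View pics/scenec0.png

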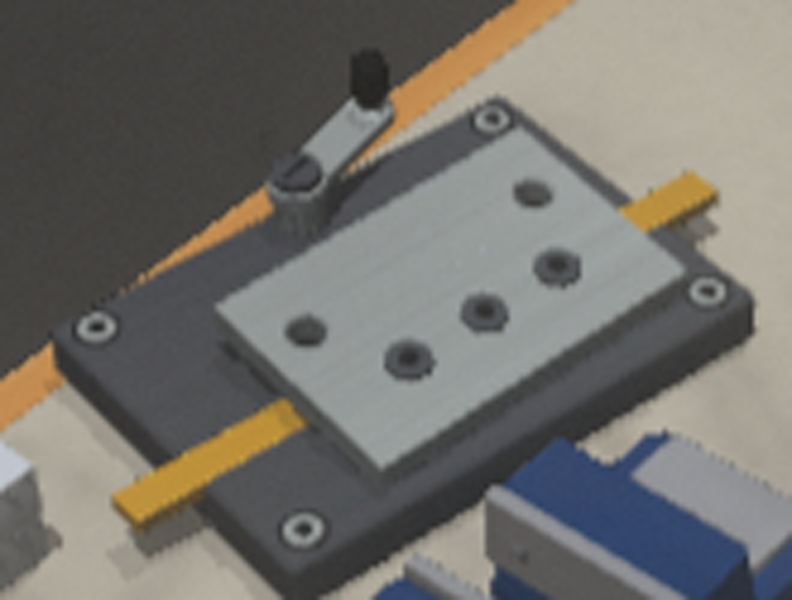

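View pics/wrist0.png

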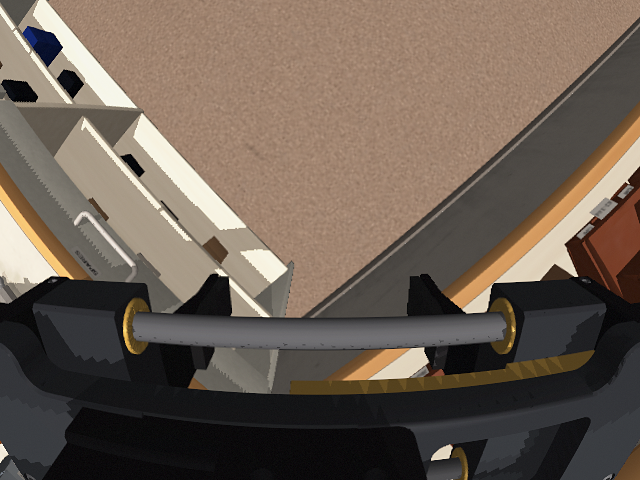

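```bash
cat > fit.py <<'E'
from h import *
from scipy.optimize import least_squares
def T(p,x,y,a): 
    c,s=np.cos(a),np.sin(a); return np.array([x+c*p[0]-s*p[1],y+s*p[0]+c*p[1],p[2]])
LX=[(15,46,10),(15,-46,10),(-14,31,12),(-14,0,12),(-14,-31,12)]
COR=[(40,62,10),(40,-62,10),(-40,-62,10),(-40,62,10)]
def P(p,x,y,a,lean,z0=0.02):
    # lean: far edge up, near long edge (x=-40) rests on base
    p=np.array(p)/1000.; q=np.array([(p[0]+.04)*np.cos(lean)-p[2]*np.sin(lean)-.04,p[1],z0+(p[0]+.04)*np.sin(lean)+p[2]*np.cos(lean)])
    return T(q,x,y,a)
E
python3 - <<'E'
from fit import *
from math import *
t=load("top0.npz"); s=load("scene0.npz")
tp=lambda l:[(a/5.7+205-.41,b/5.7+150-.41) for a,b in l]
sp=lambda l:[(a/4.8+185-.4,b/4.8+190-.4) for a,b in l]
scr_t=tp([(165,178),(621,150),(644,466),(182,497)]); scr_s=sp([(96,327),(492,119),(708,291),(302,530)])
for c,q in((t,scr_t),(s,scr_s)):
    W=np.array([w(c,*p,z=.021) for p in q]); m=W.mean(0); d=W[0]-W[1]+W[3]-W[2]
    print("jig",m,atan2(-d[0],d[1]),np.linalg.norm(W[0]-W[1]),np.linalg.norm(W[0]-W[3]))
LX_=[LX[0],LX[1],LX[4],LX[3],LX[2]]
pt=tp([(288,326),(561,294),(346,408),(436,398),(524,386),(234,260),(602,217),(628,455),(260,496)])
ps=sp([(306,331),(533,193),(409,359),(485,312),(557,266),(217,307),(520,128),(685,270),(382,468)])
M=LX+COR
for cams in ([(t,pt)],[(s,ps)],[(t,pt),(s,ps)]):
    f=lambda v:np.concatenate([pix(c,P(m,*v))-q for c,l in cams for m,q in zip(M,l)])
    r=least_squares(f,[.6,.1,.15,.13]); print("plate",r.x,np.sqrt(np.mean(r.fun**2)))
print("knob",w(t,*tp([(506,90)])[0],z=.058),w(s,*sp([(370,60)])[0],z=.058),"piv",w(t,*tp([(389,147)])[0],z=.042),w(s,*sp([(300,172)])[0],z=.042))
for n,(u,v) in dict(spool=(372,279),brush1=(308,272),brush2=(370,348),pv1=(290,286),pv2=(318,318),vise1=(268,272),vise2=(288,300)).items(): print(n,w(t,u,v))
E
```

```text
jig [0.57890566 0.10953393 0.021     ] 0.0653388341371974 0.15650540689222225 0.11011065590682886
jig [0.57764553 0.10805143 0.021     ] 0.06764009816563323 0.15643552192099217 0.11024505312984355
plate [0.56604348 0.09969035 0.11527147 0.09474333] 0.25735284288437854
plate [0.56519467 0.09804789 0.12036823 0.11920018] 0.2948346403597897
plate [0.56556567 0.09869322 0.11839696 0.12252332] 0.49267737064524514
knob [0.64990041 0.07405029 0.058     ] [0.6488848  0.07286825 0.058     ] piv [0.63453209 0.11351994 0.042     ] [0.63128369 0.11156254 0.042     ]
spool [ 0.43763019 -0.07859614  0.00353754]
brush1 [0.45100057 0.04649045 0.02058272]
brush2 [ 0.30806766 -0.06990306  0.01988262]
pv1 [0.42453684 0.08107545 0.01133469]
pv2 [0.36340397 0.02735959 0.00808062]
vise1 [0.45133773 0.12318991 0.01636344]
vise2 [ 0.3975654   0.08520354 -0.00068747]
```

```bash
python3 - <<'E'
from h import *
from scipy.spatial.transform import Rotation as R
q=np.array([-1.81238388e-04,2.31758532e-01,9.72772855e-01,-9.60845640e-04])
print(R.from_quat(q,scalar_first=True).as_matrix().round(3))
H=np.full((24,24),-9.)  # x .2..0.9 ; y .7..-.3 
for n in("top0.npz","scene0.npz"):
    c=load(n);K=c["intrinsics"];E=c["extrinsics"];r=c["range_z"]
    v,u=np.mgrid[:480,:640];p=np.stack([(u-K[0,2])/K[0,0]*r,(v-K[1,2])/K[1,1]*r,r],-1)[r>0]
    W=(p-E[:3,3])@E[:3,:3]
    i=np.floor((W[:,0]-.2)/.03).astype(int);j=np.floor((.7-W[:,1])/.04).astype(int)
    k=(i>=0)&(i<24)&(j>=0)&(j<24); np.maximum.at(H,(i[k],j[k]),W[k,2])
print("y    "," ".join("%4d"%(680-40*j) for j in range(24)))
for i in range(24)[::-1]: print("x%.3f"%(.215+.03*i)," ".join("%4d"%(H[i,j]*1000) if H[i,j]>-5 else "   ." for j in range(24)))
E
```

```text
[[-0.893  0.451 -0.001]
 [ 0.451  0.893 -0.002]
 [-0.    -0.002 -1.   ]]
y      680  640  600  560  520  480  440  400  360  320  280  240  200  160  120   80   40    0  -40  -80 -120 -160 -200 -240
x0.905    .    .    .    .    .    .    .    .    .    .    .    .    .    .    .    .  277  274   59   58   58   58   59   58
x0.875    .    .    .    .    .    .    .    .    .    .    .    .    .    .  316  311  299   58   58   57   58   57   57   57
x0.845    .    .    .    .    .    .    .    .  286  326    .  349  348  336  323   51   58   58   58   58   58   57    .    .
x0.815    .    .    .    .    .  318  318  316  303  377  373  360  347    .    .    .   58   57   56    .    .    .    .    .
x0.785    .    .    .    .    .  317  351  247  248  247  245    .    .    .    .    .    .    .    .    .    .    .    .    .
x0.755    .    .    .   67   95  242  357  247  246  248  245    .    .    .    .    .    .    .    .    .    .    2    .    .
x0.725 -669 -542 -366 -323   83   83  331  329  247  246  245    .    .    .    .    .    .    .    4    6    4  208  210  209
x0.695 -735 
[... 1446 characters left out ...]
  124  126  126  112   88   14   24   24   20  175   49   81    5
x0.335 -897 -896 -894 -896 -895    .    .    .    .    .    4   67  125   28   16   15   15    5   25   22  173   20    9    5
x0.305 -896 -894 -894 -897 -897    .    .    .    .    .    4   65    5   16   17   17   15    6   23   23   93   89    9    6
x0.275 -890 -896 -897 -893 -894  321    .    .    .    .    3    5   14   15   16   13    5    5    5    5  143   94    9    6
x0.245 -894 -897 -897 -896 -893 -899    .    .    .    .    .    5    6   16   24    5    6   24   29   29   93   90   11   24
x0.215 -896 -893 -896 -894 -893 -892    .    .    .    .    .    5    5    5   30   25   25   28   30   27    5   12   11   21
```

```bash
python3 -m pendant '[[[0,0,-0.055],[0,0,0]],[[0,0,-0.055],[0,0,0]],[[0,0,-0.055],[0,0,0]],[[0,0,-0.055],[0,0,0]],[[0,0,0],[0,0,0]]]' 30
python3 -m pendant '[[[-0.05,-0.024,0],[0,0,0]],[[-0.05,-0.024,0],[0,0,0]],[[-0.05,-0.024,0],[0,0,0]],[[-0.05,-0.024,0],[0,0,0]],[[-0.05,-0.024,0],[0,0,0]]]'
```

```text
time: 0.78
tool_pos: [0.2935, 0.5811, 0.4561]
orientation: [0.001, 0.232, 0.973, 0.004]
wrist_force: [-0.1, -0.0, 0.1]
width: 0.045
time: 1.4
tool_pos: [0.4629, 0.3586, 0.4494]
orientation: [-0.0, 0.232, 0.973, -0.001]
wrist_force: [0.0, 0.5, 0.3]
width: 0.026
```

```bash
python3 -m pendant '[[[-0.037,-0.038,0],[0,0,0]],[[-0.037,-0.038,0],[0,0,0]],[[-0.037,-0.038,0],[0,0,0]],[[-0.037,-0.038,0],[0,0,0]],[[-0.037,-0.038,0],[0,0,0]]]'
python3 -m pendant '[[[-0.037,-0.038,0],[0,0,0]],[[-0.037,-0.038,0],[0,0,0]],[[0,0,0],[0,0,10]],[[0,0,0],[0,0,10]],[[0,0,0],[0,0,10]]]'
python3 -m pendant '[[[0,0,0.06],[0,0,10]],[[0,0,0.06],[0,0,10]],[[0,0,0.06],[0,0,9.4]],[[0,0,0.06],[0,0,0]],[[0,0,0.06],[0,0,0]]]'
python3 - <<'E'
from plant import manip
from scipy.spatial.transform import Rotation as R
s=manip.sense();print(s["tool_pos"],R.from_quat(s["orientation"],scalar_first=True).as_matrix().round(3),s["width"],s["qpos"])
E
```

```text
time: 2.02
tool_pos: [0.5416, 0.1056, 0.4494]
orientation: [-0.001, 0.232, 0.973, -0.0]
wrist_force: [1.1, 0.5, -0.2]
width: 0.0261
time: 2.65
tool_pos: [0.5731, 0.0059, 0.4492]
orientation: [-0.001, 0.478, 0.878, -0.001]
wrist_force: [0.4, 0.9, 0.9]
width: 0.0259
time: 3.28
tool_pos: [0.5723, 0.0062, 0.1478]
orientation: [-0.0, 0.683, 0.73, -0.0]
wrist_force: [0.6, 0.1, 0.3]
width: 0.0261
[0.57231341 0.00621018 0.14776477] [[-0.066  0.998 -0.001]
 [ 0.998  0.066  0.   ]
 [ 0.    -0.001 -1.   ]] 0.026094527155661365 [-0.42554407  0.22024646  0.42012194  1.76805058 -0.09693965  1.17462131
  0.08950171]
```

```bash
python3 -m pendant '[[[0,0,0.04],[0,0,0]],[[0,0,0.04],[0,0,0]],[[0,0,0.025],[0,0,0]],[[0,0,0.011],[0,0,0]],[[0,0,0],[0,0,0]]]'
python3 - <<'E'
from plant import manip,viewer
from h import *
for n in("top","wrist"):
    c=viewer.read_camera(n);np.savez(n+"1.npz",**c);cv2.imwrite(f"pics/{n}1.png",c["img"])
E
```

```text
time: 3.9
tool_pos: [0.5727, 0.006, 0.0339]
orientation: [-0.0, 0.683, 0.73, -0.001]
wrist_force: [-0.1, 0.5, 0.5]
width: 0.0258
```

View pics/wrist1.png

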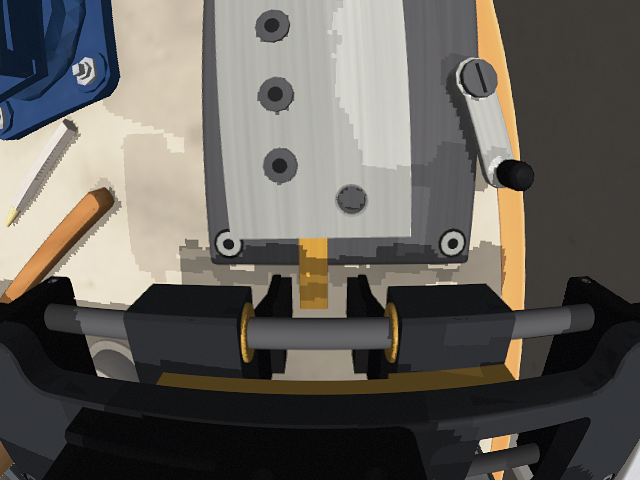

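View pics/top1.png

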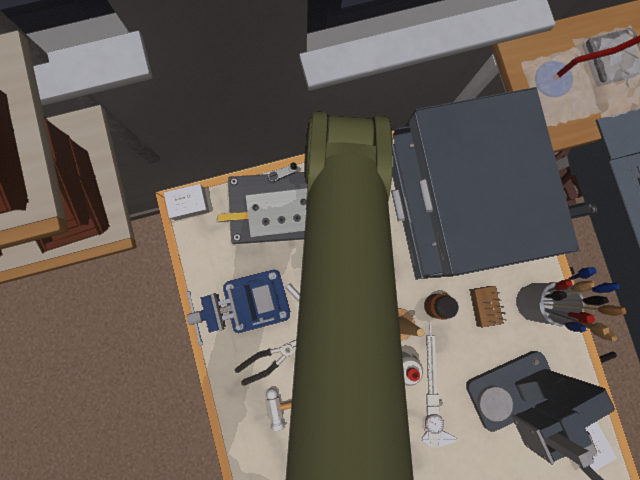

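```bash
python3 -m pendant '[[[0.006,0,0.001],[0,0,0]],[[0.005,0,0],[0,0,0]],[[0.003,0,0],[0,0,0]],[[0.002,0,0],[0,0,0]],[[0.002,0,0],[0,0,0]]]'
python3 -m pendant '[[[0.001,0,0],[0,0,0]],[[0.001,0,0],[0,0,0]],[[0.001,0,0],[0,0,0]],[[0.001,0,0],[0,0,0]],[[0.001,0,0],[0,0,0]]]'
python3 -m pendant '[[[0.001,0,0],[0,0,0]],[[0.001,0,0],[0,0,0]],[[0.001,0,0],[0,0,0]],[[0,0,0],[0,0,0]],[[0,0,0],[0,0,0]]]'
python3 - <<'E'
from plant import manip,viewer
from h import *
for n in("top","wrist"):
    c=viewer.read_camera(n);np.savez(n+"2.npz",**c);cv2.imwrite(f"pics/{n}2.png",c["img"])
E
```

```text
time: 4.62
tool_pos: [0.5722, 0.0242, 0.0336]
orientation: [0.0, 0.683, 0.73, 0.0]
wrist_force: [-0.1, -0.2, 0.7]
width: 0.0258
time: 5.25
tool_pos: [0.5715, 0.0283, 0.0334]
orientation: [-0.0, 0.684, 0.73, -0.001]
wrist_force: [-1.3, -3.6, 1.0]
width: 0.0261
time: 5.88
tool_pos: [0.5716, 0.0326, 0.0335]
orientation: [-0.0, 0.683, 0.73, 0.0]
wrist_force: [-0.9, -2.6, -0.7]
width: 0.0261
```

View pics/wrist2.png

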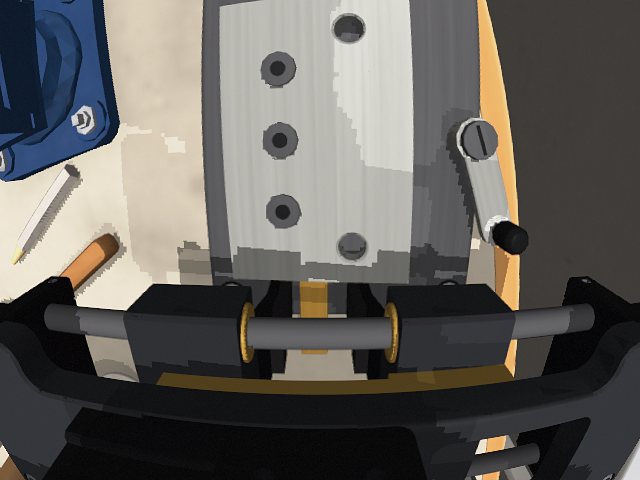

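```bash
python3 -m pendant '[[[0.001,0,0],[0,0,0]],[[0.001,0,0],[0,0,0]],[[0.001,0,0],[0,0,0]],[[0.0005,0,0],[0,0,0]],[[0,0,0],[0,0,0]]]'
python3 - <<'E'
from plant import manip,viewer
from h import *
for n in("scene","wrist"):
    c=viewer.read_camera(n);np.savez(n+"3.npz",**c);cv2.imwrite(f"pics/{n}3.png",c["img"])
    if n=="scene": crop(c,185,190,350,315,4.8,"pics/scenec3.png")
E
```

```text
time: 6.6
tool_pos: [0.5714, 0.0358, 0.0336]
orientation: [-0.0, 0.683, 0.73, 0.0]
wrist_force: [0.1, -2.4, -0.1]
width: 0.0262
```

View pics/wrist3.png

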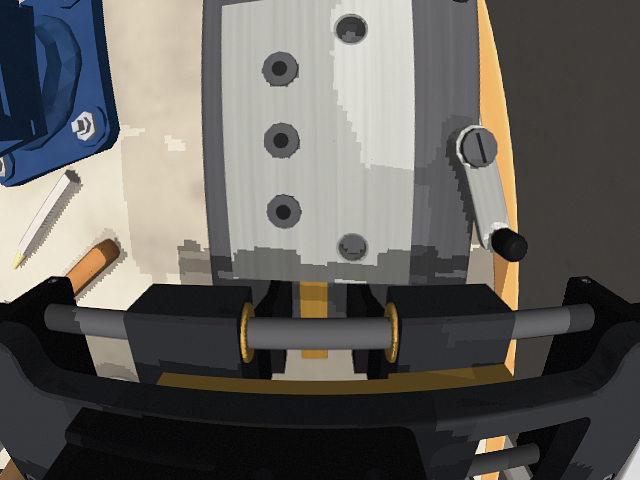

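View pics/scenec3.png

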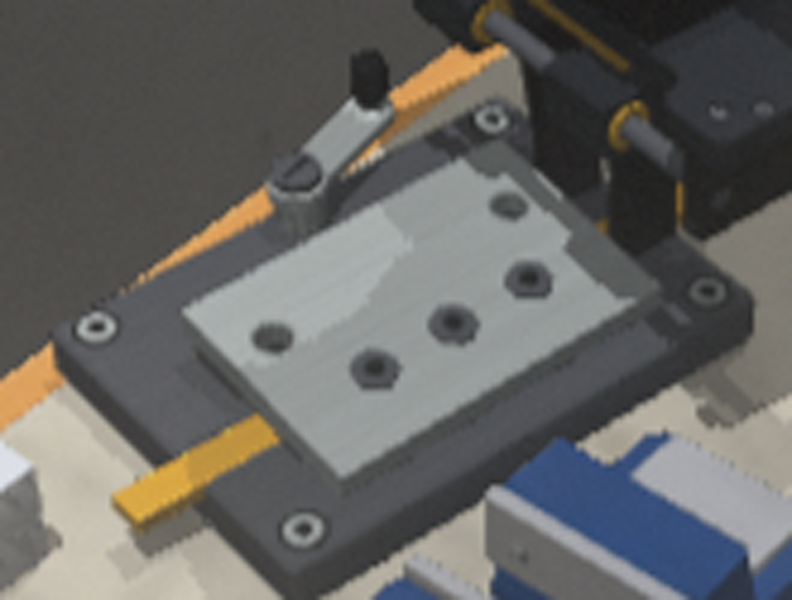

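```bash
cat > sfit.py <<'E'
from fit import *
import sys
def sfit(c,obs,crop0,sc,lean0=0.12,lock=None):
    """obs dict model->crop px"""
    M=list(obs); q=[np.array(obs[m])/sc+np.array(crop0)-.5+.5/sc for m in M]
    if lock is None:
        f=lambda v:np.concatenate([pix(c,P(m,*v))-p for m,p in zip(M,q)]); r=least_squares(f,[.57,.1,.08,lean0])
    else:
        f=lambda v:np.concatenate([pix(c,P(m,*v,lock))-p for m,p in zip(M,q)]); r=least_squares(f,[.57,.1,.08])
    x,y,a=r.x[:3]
    # jig as seen by scene cam: (0.5776,0.1081,0.0676)
    J=(.57765,.10805,.0667); d=np.array([x-J[0],y-J[1]]); cc,ss=np.cos(J[2]),np.sin(J[2])
    print("plate in jig mm",1e3*(cc*d[0]+ss*d[1]),1e3*(-ss*d[0]+cc*d[1]),"yaw",a-J[2],"lean",r.x[3:], "rms",np.sqrt(np.mean(r.fun**2)))
E
python3 - <<'E'
from sfit import *
c=load("scene3.npz")
sfit(c,{LX[0]:(273,338),LX[1]:(509,206),LX[2]:(375,369),LX[3]:(453,324),LX[4]:(528,279),COR[0]:(183,311),COR[3]:(342,482),COR[2]:(662,288)},(185,190),4.8)
c=load("scene0.npz")
sfit(c,{LX[0]:(306,331),LX[1]:(533,193),LX[2]:(409,359),LX[3]:(485,312),LX[4]:(557,266),COR[0]:(217,307),COR[1]:(520,128),COR[2]:(685,270),COR[3]:(382,468)},(185,190),4.8)
E
```

```text
plate in jig mm -11.488853145815753 1.3401722142651504 yaw 0.02005182788724641 lean [0.13899363] rms 0.2923470127357307
plate in jig mm -13.105066910792202 -9.149374022941299 yaw 0.05366284688840517 lean [0.11918433] rms 0.2949128444854529
```

```bash
python3 -m pendant '[[[-0.02,0,0],[0,0,0]],[[0,0,-0.045],[0,0,0]],[[0,0,-0.045],[0,0,0]],[[0.046,-0.03,0],[0,0,0]],[[0.046,-0.03,0],[0,0,10]]]' 100
python3 -m pendant '[[[0,0,0],[0,0,10]],[[0,0,0],[0,0,10]],[[0,0,0],[0,0,10]],[[0,0,0],[0,0,10]],[[0,0,0],[0,0,10]]]'
python3 -m pendant '[[[0,0,0],[0,0,10]],[[0,0,0],[0,0,10]],[[0,0,0],[0,0,10]],[[0,0,0],[0,0,0]],[[0,0,0],[0,0,0]]]'
python3 - <<'E'
from plant import manip
from scipy.spatial.transform import Rotation as R
s=manip.sense();print(s["tool_pos"],R.from_quat(s["orientation"],scalar_first=True).as_matrix().round(3),s["width"],s["qpos"])
E
```

```text
time: 7.32
tool_pos: [0.5085, 0.104, 0.1248]
orientation: [-0.0, 0.743, 0.669, 0.002]
wrist_force: [-0.3, 1.2, -0.4]
width: 0.0676
time: 7.95
tool_pos: [0.5087, 0.1031, 0.1241]
orientation: [-0.001, 0.956, 0.292, 0.001]
wrist_force: [0.7, -0.5, 0.4]
width: 0.0872
time: 8.57
tool_pos: [0.5086, 0.1022, 0.1238]
orientation: [-0.0, 0.999, 0.039, 0.0]
wrist_force: [0.4, -0.3, 0.2]
width: 0.0871
[0.50860503 0.10217795 0.12381887] [[ 0.997  0.078  0.   ]
 [ 0.078 -0.997  0.001]
 [ 0.001 -0.001 -1.   ]] 0.08707413651663617 [-0.68307022  0.12648526  0.46632574  1.92256608 -0.0644809   1.10607131
 -1.68363457]
```

```bash
python3 -m pendant '[[[-0.004,-0.002,0.03],[0,0,0.65]],[[0,0,0.03],[0,0,0]],[[0,0,0.02],[0,0,0]],[[0,0,0.0105],[0,0,0]],[[0,0,0],[0,0,0]]]'
python3 -m pendant '[[[0.004,0,0],[0,0,0]],[[0.003,0,0],[0,0,0]],[[0.002,0,0],[0,0,0]],[[0.001,0,0],[0,0,0]],[[0.001,0,0],[0,0,0]]]'
python3 - <<'E'
from plant import manip,viewer
from h import *
for n in("scene","wrist"):
    c=viewer.read_camera(n);np.savez(n+"4.npz",**c);cv2.imwrite(f"pics/{n}4.png",c["img"])
    if n=="scene": crop(c,185,190,350,315,4.8,"pics/scenec4.png")
E
```

```text
time: 9.2
tool_pos: [0.5041, 0.1031, 0.0328]
orientation: [0.0, 0.999, 0.032, -0.0]
wrist_force: [0.1, 0.1, 0.2]
width: 0.0866
time: 9.82
tool_pos: [0.5144, 0.1039, 0.033]
orientation: [-0.0, 0.999, 0.032, -0.001]
wrist_force: [-3.5, -0.5, 3.6]
width: 0.087
```

View pics/wrist4.png

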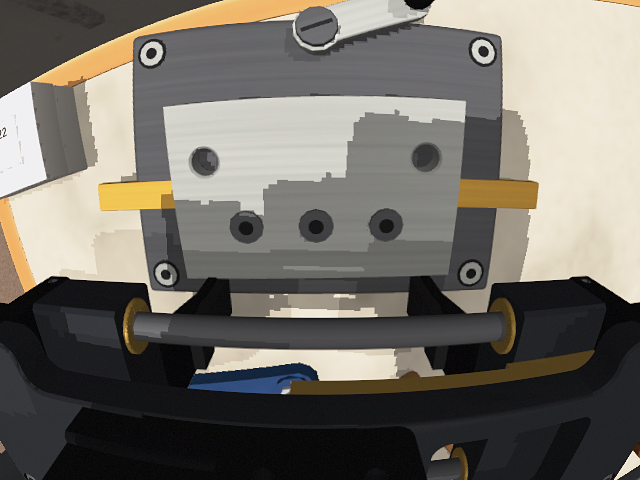

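View pics/scenec4.png

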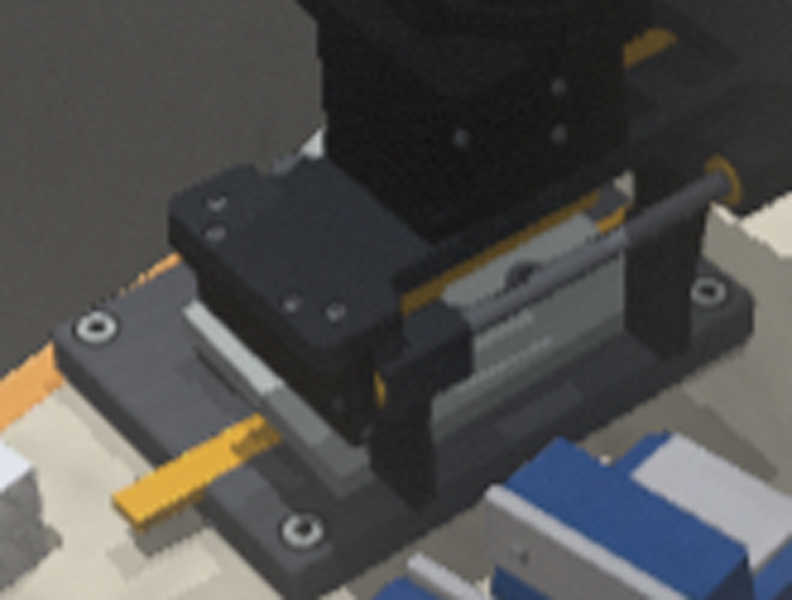

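```bash
python3 -m pendant '[[[0.001,0,0],[0,0,0]],[[0.001,0,0],[0,0,0]],[[0.001,0,0],[0,0,0]],[[0.001,0,0],[0,0,0]],[[0.001,0,0],[0,0,0]]]'
python3 -m pendant '[[[0.001,0,0],[0,0,0]],[[0.001,0,0],[0,0,0]],[[0.001,0,0],[0,0,0]],[[0,0,0],[0,0,0]],[[0,0,0],[0,0,0]]]'
python3 - <<'E'
from plant import manip,viewer
from h import *
for n in("wrist",):
    c=viewer.read_camera(n);np.savez(n+"5.npz",**c);cv2.imwrite(f"pics/{n}5.png",c["img"])
E
```

```text
time: 10.55
tool_pos: [0.518, 0.1043, 0.0326]
orientation: [-0.0, 0.999, 0.032, -0.002]
wrist_force: [-7.8, -0.2, 6.2]
width: 0.0871
time: 11.18
tool_pos: [0.524, 0.1042, 0.0333]
orientation: [-0.0, 1.0, 0.032, 0.001]
wrist_force: [0.3, -0.2, 0.2]
width: 0.0871
```

View pics/wrist5.png

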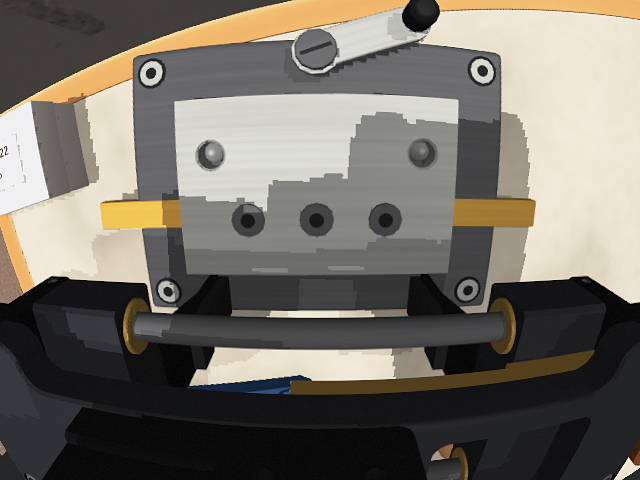

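```bash
python3 -m pendant '[[[-0.015,0,0],[0,0,0]],[[0,0,-0.05],[0,0,0]],[[0,0,-0.06],[0,0,0]],[[0,0,-0.06],[0,0,-10]],[[0,0,0],[0,0,-10]]]' 0 10
python3 - <<'E'
from plant import manip,viewer
from h import *
for n in("scene","wrist"):
    c=viewer.read_camera(n);np.savez(n+"6.npz",**c);cv2.imwrite(f"pics/{n}6.png",c["img"])
    if n=="scene": crop(c,185,190,350,315,4.8,"pics/scenec6.png")
E
```

```text
time: 11.85
tool_pos: [0.5106, 0.1039, 0.2085]
orientation: [-0.001, 0.978, 0.208, 0.005]
wrist_force: [-0.8, 0.3, -0.9]
width: 0.0449
```

View pics/wrist6.png

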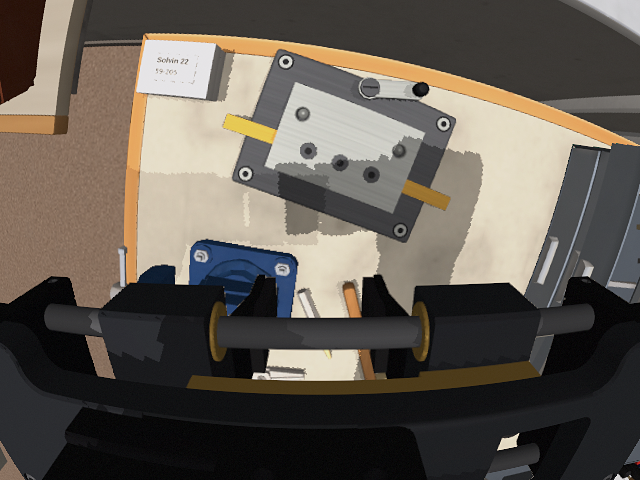

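View pics/scenec6.png

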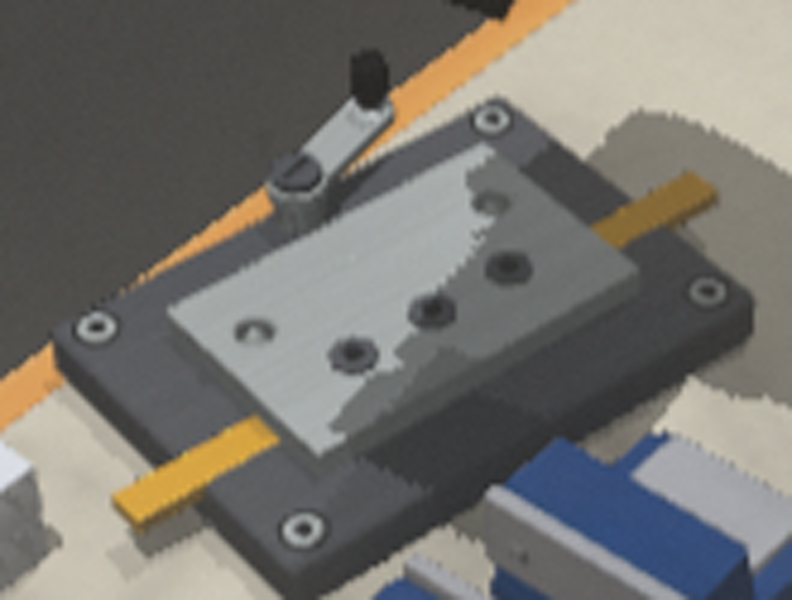

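```bash
python3 - <<'E'
from sfit import *
c=load("scene6.npz")
o={LX[0]:(254,332),LX[1]:(490,203),LX[2]:(353,355),LX[3]:(432,310),LX[4]:(508,267),COR[0]:(168,311),COR[1]:(488,143),COR[2]:(638,272),COR[3]:(319,456)}
sfit(c,o,(185,190),4.8,0.0)
sfit(c,o,(185,190),4.8,lock=0.0)
# plane fit of plate top by depth
E_=c["extrinsics"]; pts=[]
for m in [(x,y,10) for x in range(-4,8,4) for y in range(-56,57,8)]+[(30,y,10) for y in range(-56,57,8)]+[(-34,y,10) for y in range(-56,57,8)]:
    u,v=pix(c,P(m,.5777,.1085,.067,0)); p=w(c,u,v); pts.append([m[0],m[1],p[2]*1e3])
pts=np.array(pts); A=np.c_[pts[:,:2],np.ones(len(pts))]; print(np.linalg.lstsq(A,pts[:,2],rcond=None)[0])
b=[w(c,*pix(c,T(np.array(q)/1e3,.5777,.108,.067)))[2]*1e3 for q in [(-45,75,20),(52,60,20),(40,75,20),(-50,70,20),(20,75,20)]]; print(b)
E
```

```text
plate in jig mm -1.5619053537890903 0.21767660570518504 yaw -0.0018530316297399596 lean [0.00127466] rms 0.37327108592387775
plate in jig mm -1.5339068362674944 0.18973467485729645 yaw -0.001998590045591303 lean [] rms 0.3734960178723783
[3.21037025e-03 1.97355514e-03 3.16009252e+01]
[np.float64(21.74158680130589), np.float64(21.29749513355639), np.float64(22.74638170471366), np.float64(22.00955138085481), np.float64(22.45769017673771)]
```

```bash
for i in 1; do python3 -m pendant '[[[0,0,0],[0,0,-10]],[[0,0,0],[0,0,-10]],[[0,0,0],[0,0,-10]],[[0,0,0],[0,0,-10]],[[0,0,0],[0,0,-10]]]'; done
python3 -m pendant '[[[0,0,0],[0,0,-10]],[[0,0,0],[0,0,-10]],[[0,0,0],[0,0,-10]],[[0,0,0],[0,0,-10]],[[0,0,0],[0,0,-10]]]'
python3 -m pendant '[[[0,0,0],[0,0,-10]],[[0,0,0],[0,0,-10]],[[0,0,0],[0,0,-10]],[[0,0,0],[0,0,-10]],[[0,0,0],[0,0,-10]]]'
python3 -m pendant '[[[0,0,0],[0,0,-10]],[[0,0,0],[0,0,-10]],[[0,0,0],[0,0,-7.5]],[[0,0,0],[0,0,0]],[[0,0,0],[0,0,0]]]'
python3 - <<'E'
from plant import manip
from scipy.spatial.transform import Rotation as R
import numpy as np
s=manip.sense();M=R.from_quat(s["orientation"],scalar_first=True).as_matrix();print(s["tool_pos"],M.round(3),s["width"],s["qpos"])
tgt=np.array([.6735,.083,.0525]); print("tool shift",M.T@(tgt-s["tool_pos"]))
E
```

```text
time: 12.58
tool_pos: [0.5069, 0.103, 0.2015]
orientation: [-0.0, 0.8, 0.6, -0.001]
wrist_force: [-0.1, 0.2, -0.2]
width: 0.0008
time: 13.2
tool_pos: [0.507, 0.103, 0.2015]
orientation: [-0.001, 0.471, 0.882, -0.001]
wrist_force: [0.1, 0.6, -0.6]
width: 0.0005
time: 13.82
tool_pos: [0.5069, 0.103, 0.2015]
orientation: [-0.001, 0.055, 0.999, -0.001]
wrist_force: [0.1, -0.5, 0.1]
width: 0.0008
time: 14.45
tool_pos: [0.5077, 0.1032, 0.2024]
orientation: [-0.001, -0.182, 0.983, -0.0]
wrist_force: [0.0, 0.3, 0.3]
width: 0.0005
[0.50772365 0.10319933 0.20239316] [[-0.934 -0.357 -0.001]
 [-0.357  0.934 -0.   ]
 [ 0.001  0.    -1.   ]] 0.000501057239940869 [-0.61159235  0.05287679  0.37397868  1.8259897  -0.02012952  1.26774303
  1.70402196]
tool shift [-0.14782006 -0.07809442  0.1496939 ]
```

```bash
python3 -m pendant '[[[-0.05,-0.026,0],[0,0,0]],[[-0.05,-0.026,0],[0,0,0]],[[-0.048,-0.026,0],[0,0,0]],[[0,0,0.05],[0,0,0]],[[0,0,0.05],[0,0,0]]]'
python3 - <<'E'
from plant import manip,viewer
from h import *
print(manip.sense()["tool_pos"])
for n in("scene","wrist"):
    c=viewer.read_camera(n);np.savez(n+"7.npz",**c);cv2.imwrite(f"pics/{n}7.png",c["img"])
    if n=="scene": crop(c,185,150,350,275,4.8,"pics/scenec7.png")
E
```

```text
time: 15.08
tool_pos: [0.6753, 0.0836, 0.1015]
orientation: [0.0, -0.182, 0.983, -0.0]
wrist_force: [-0.2, 0.8, -0.4]
width: 0.0005
[0.67529469 0.08364154 0.10146682]
```

View pics/wrist7.png

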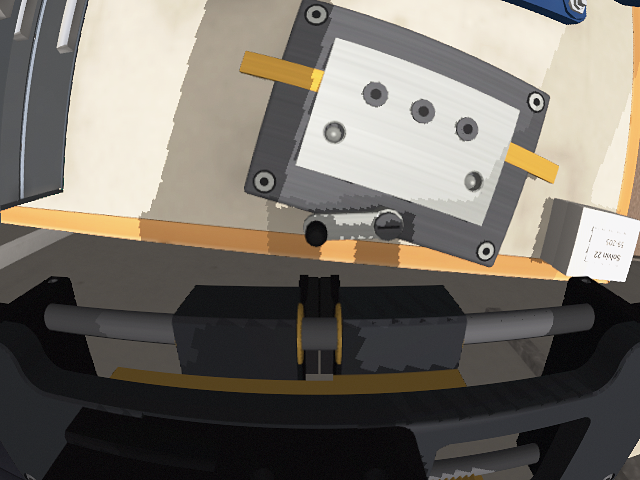

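View pics/scenec7.png

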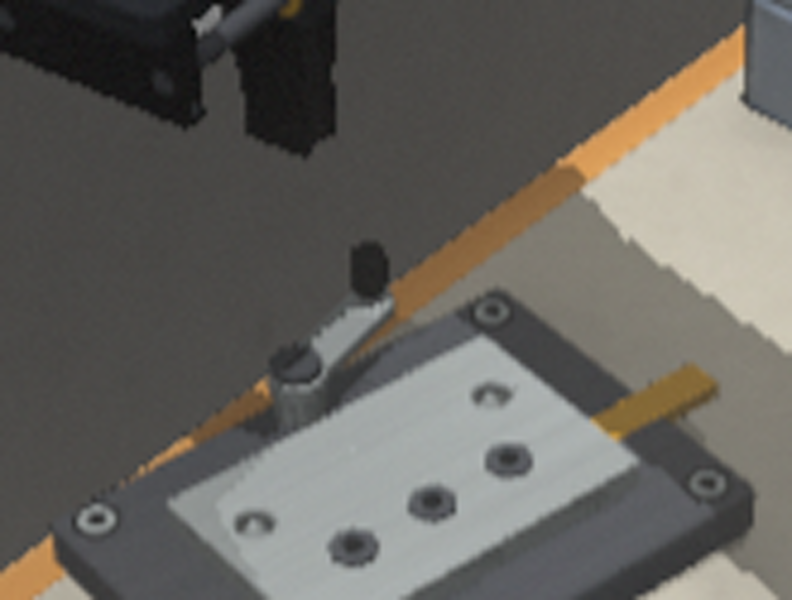

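```bash
python3 -m pendant '[[[0,0,0.03],[0,0,0]],[[0,0,0.019],[0,0,0]],[[0.005,0,0],[0,0,0]],[[0.004,0,0],[0,0,0]],[[0.003,0,0],[0,0,0]]]'
python3 -m pendant '[[[0.0037,0.0003,0],[0,0,5]],[[0.0037,0.0003,0],[0,0,5]],[[0.0037,0.0003,0],[0,0,5]],[[0.0037,0.0003,0],[0,0,5]],[[0,0,0],[0,0,0]]]'
python3 - <<'E'
from plant import manip,viewer
from h import *
print(manip.sense()["tool_pos"])
c=viewer.read_camera("wrist");cv2.imwrite(f"pics/wrist8.png",c["img"])
E
```

```text
time: 15.8
tool_pos: [0.6641, 0.0796, 0.0558]
orientation: [0.001, -0.183, 0.983, 0.0]
wrist_force: [1.8, 0.1, 0.2]
width: 0.0004
time: 16.42
tool_pos: [0.6492, 0.0771, 0.0552]
orientation: [0.001, -0.01, 1.0, 0.0]
wrist_force: [1.0, -0.9, 0.0]
width: 0.0004
[0.64924901 0.07713314 0.0551886 ]
```

View pics/wrist8.png

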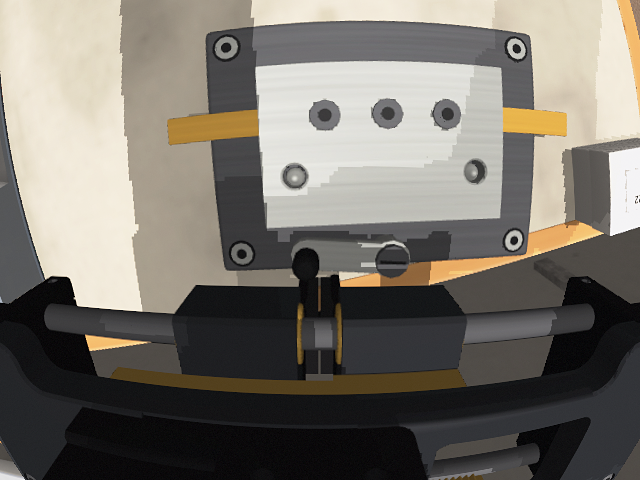

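```bash
python3 -m pendant '[[[0.0037,-0.0007,0.0005],[0,0,5]],[[0.0037,-0.0007,0.0005],[0,0,5]],[[0.0037,-0.0007,0],[0,0,5]],[[0.0037,-0.0002,0],[0,0,5]],[[0.0037,0.0003,0],[0,0,5]]]'
python3 -m pendant '[[[0.0037,0.0003,0],[0,0,5]],[[0.0037,0.0003,0],[0,0,5]],[[0.0037,0.0003,0],[0,0,5]],[[0.0037,0.0003,0],[0,0,5]],[[0.0037,0.0003,0],[0,0,5]]]'
python3 - <<'E'
from plant import manip,viewer
from h import *
c=viewer.read_camera("wrist");cv2.imwrite(f"pics/wrist9.png",c["img"])
E
```

```text
time: 17.1
tool_pos: [0.6308, 0.0781, 0.0535]
orientation: [0.0, 0.207, 0.978, 0.0]
wrist_force: [0.7, -1.8, 0.4]
width: 0.0009
time: 17.73
tool_pos: [0.6165, 0.0899, 0.0535]
orientation: [0.0, 0.414, 0.91, 0.0]
wrist_force: [0.0, -1.2, -0.3]
width: 0.0004
```

View pics/wrist9.png

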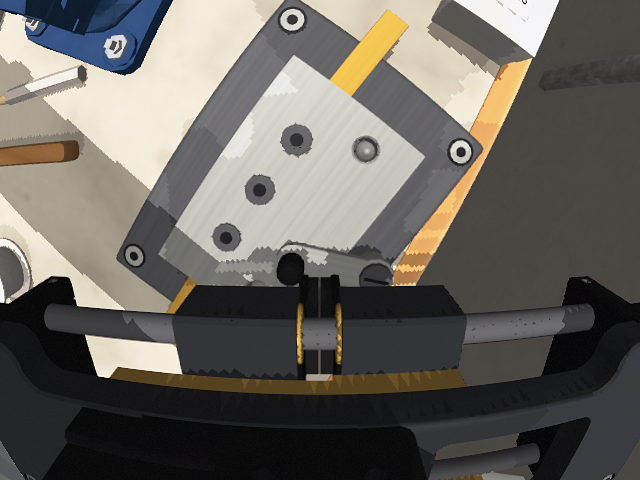

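```bash
python3 -m pendant '[[[0,-0.006,0],[0,0,0]],[[0.001,-0.006,0],[0,0,0]],[[0.0037,0.0002,0],[0,0,5]],[[0.0037,0.0002,0],[0,0,5]],[[0.0037,0.0002,0],[0,0,5]]]'
python3 -m pendant '[[[0.0037,0.0002,0],[0,0,5]],[[0.0037,0.0002,0],[0,0,5]],[[0.0037,0.0002,0],[0,0,5]],[[0.0037,0.0002,0],[0,0,0]],[[0.002,0.0,0],[0,0,0]]]'
python3 - <<'E'
from plant import manip,viewer
from h import *
c=viewer.read_camera("wrist");cv2.imwrite(f"pics/wrist10.png",c["img"])
E
```

```text
time: 18.4
tool_pos: [0.5992, 0.0906, 0.0529]
orientation: [-0.001, 0.53, 0.848, -0.001]
wrist_force: [-0.3, -1.0, 1.1]
width: 0.0005
time: 19.02
tool_pos: [0.5958, 0.0957, 0.0529]
orientation: [0.004, 0.637, 0.771, -0.006]
wrist_force: [1.2, -19.5, 0.1]
width: 0.001
```

View pics/wrist10.png

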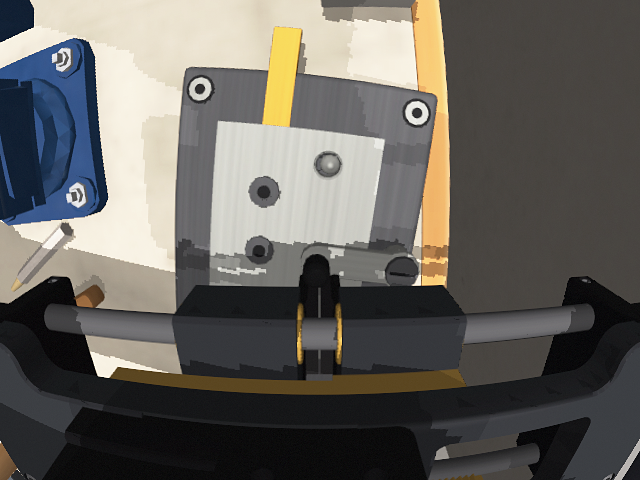

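```bash
python3 -m pendant '[[[-0.005,0,0],[0,0,0]],[[-0.015,0,0],[0,0,0]],[[0,0,-0.03],[0,0,0]],[[0,0,-0.06],[0,0,0]],[[0,0,-0.06],[0,0,0]]]'
python3 -m pendant '[[[-0.02,-0.05,-0.02],[0,0,0]],[[0,-0.03,-0.04],[0,0,0]],[[0,0,-0.05],[0,0,0]],[[0,0,-0.05],[0,0,0]],[[0,0,0],[0,0,0]]]'
python3 - <<'E'
from plant import manip,viewer
from h import *
for n in("scene","wrist","top"):
    c=viewer.read_camera(n);np.savez(n+"11.npz",**c);cv2.imwrite(f"pics/{n}11.png",c["img"])
    if n=="scene": crop(c,185,190,350,315,4.8,"pics/scenec11.png")
E
```

```text
time: 19.7
tool_pos: [0.5991, 0.0882, 0.2044]
orientation: [-0.001, 0.635, 0.773, -0.0]
wrist_force: [0.6, 1.2, -0.4]
width: 0.0005
time: 20.32
tool_pos: [0.5266, 0.0531, 0.3669]
orientation: [0.001, 0.635, 0.773, 0.003]
wrist_force: [-0.1, -0.5, -0.1]
width: 0.0005
```

View pics/scenec11.png

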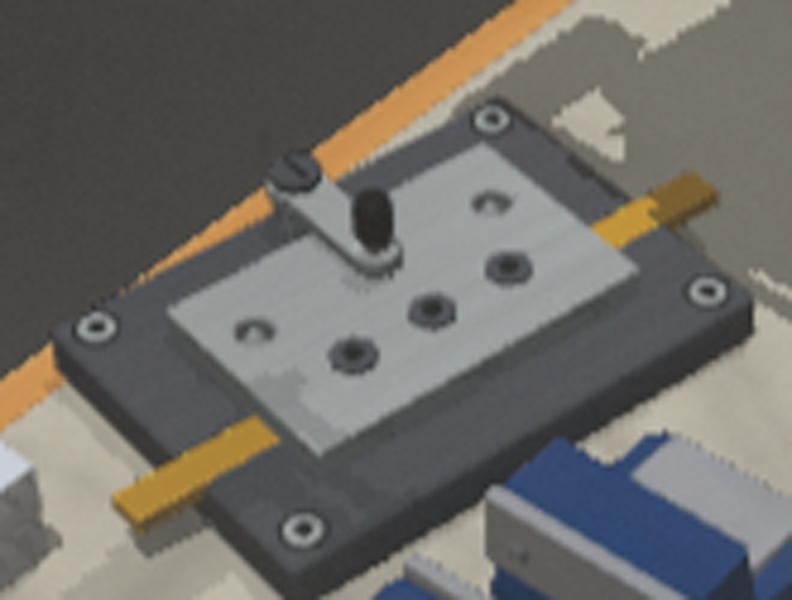

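View pics/scene11.png

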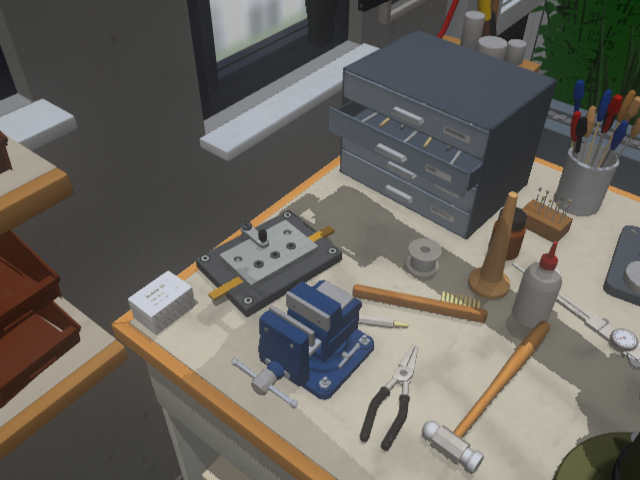

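View pics/wrist11.png

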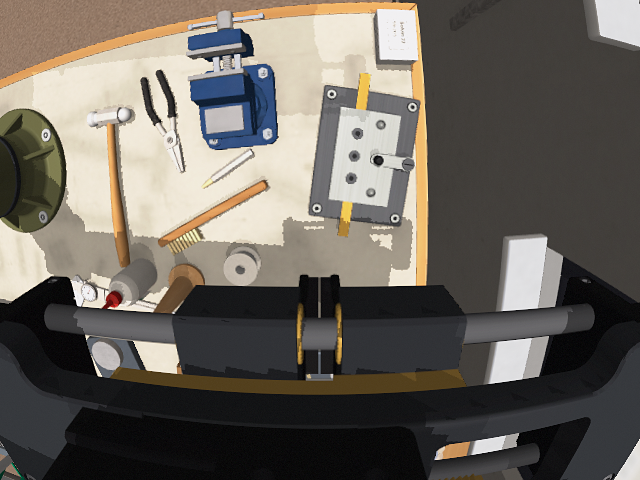

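```bash
python3 - <<'E'
from sfit import *
c=load("scene11.npz")
J=(.57765,.10805,.0667)
def jig(p): d=p[:2]-np.array(J[:2]); return 1e3*np.array([np.cos(J[2])*d[0]+np.sin(J[2])*d[1],-np.sin(J[2])*d[0]+np.cos(J[2])*d[1]])
f=lambda a,b,z: jig(w(c,a/4.8+184.6,b/4.8+189.6,z))
for a,b in((375,196),(374,200)):
    k=f(a,b,.058); print(k, np.arctan2(56-k[0],-k[1]))
print(f(297,168,.042))
# expected pixel for latch 1.571 knob middle & top
for z in(.041,.058):
    u=pix(c,T(np.array([.014,0,z]),*J)); print((u-[184.6,189.6])*4.8)
o={LX[0]:(254,332),LX[1]:(490,203),LX[2]:(353,355),LX[3]:(432,310),LX[4]:(508,267),COR[0]:(168,311),COR[1]:(488,143),COR[2]:(638,272),COR[3]:(319,456)}
sfit(c,o,(185,190),4.8,0.0)
E
```

```text
[13.99635458 -1.45689159] 1.5361253413251281
[12.69820924 -0.11755683] 1.5680815074324874
[55.95331134 -0.46539529]
[374.23738911 238.7844848 ]
[371.17209634 198.00902878]
plate in jig mm -1.5619053537890903 0.21767660570518504 yaw -0.0018530316297399596 lean [0.00127466] rms 0.37327108592387775
```

```bash
python3 - <<'E'
from h import *
a=load("scene0.npz");b=load("scene11.npz")
for n,(x0,y0,x1,y1) in dict(spool=(403,233,445,280),brush=(350,280,490,325),pv=(355,312,412,332)).items():
    g=lambda c:cv2.Canny(c["img"][y0:y1,x0:x1],80,160).astype(np.float32)
    print(n,cv2.phaseCorrelate(g(a),g(b)), np.abs(a["range_z"]-b["range_z"])[y0:y1,x0:x1].max())
from plant import finish_job,manip
print(manip.sense()["time"]); finish_job()
E
```

```text
spool ((0.6567808635619059, 0.07783987904381462), 0.5878122674094306) 0.99193424
brush ((0.12979070686844807, 0.6133730218105029), 0.7107509465865147) 0.9124528
pv ((-0.2206598748549311, 0.27471837600660365), 0.867166075706482) 0.86624086
20.475
the job is handed in; nothing more can be done
```

The plate is seated over both pins and the latch is across it at its stop. I handed the job in at about 20.5 s of the 72 s allowed.

**What I did:** I pushed the plate's right end about 10 mm to the left. Then I pushed its near edge with both open fingertips, which squared it up until both holes dropped over the pins. Last, I pushed the latch knob round with the closed fingertips and pulled the arm clear. Nothing was gripped or lifted.

**Last checks:**
- **Plate:** the pin tips show in both holes. The depth readings put the top level to about 0.003 rad and about 10 mm above the base.
- **Plate position:** the image fit puts it 1.5 mm toward the robot and 0.2 mm in y. The holes allow only about 1 mm of play, so the 1.5 mm disagrees slightly. I took it as camera error, since calibration is good to about 2 mm. That fit was made after seating. After the latch push I reused the same pixel readings, so the later picture only shows by eye that the plate had not moved.
- **Latch:** about 19.5 N of resistance built up at the end of the push, and the knob lies where the stop should put it. The measured angle is 1.54 to 1.57 rad, depending on which pixel I read.
- **Spool, brush and pin vice:** the before and after images match to under 0.7 pixel, despite changed shadows. A depth comparison over the same patches gave large differences, up to 1 m. That was probably a few pixels with no depth reading, but I did not follow it up.

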